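# Lock the spring arm over the circuit board

### The arm

A 6-joint arm with a two-finger parallel gripper is mounted at the origin on the work surface. World frame = base frame: x ahead of the robot, y to its left, z up, the work surface at z = 0. Lengths are in mm, angles in rad, forces in N, time in s.
With the tool pointing down it reaches from about 350 to 975 mm from the base axis. Payload 7.1 kg.
Tool frame: the origin (TCP) lies midway between the tips of the shut fingers; the grasp point (between the pads) lies arm.tcp_to_grasp behind it (arm.tcp_to_grasp is the distance from the TCP to the grasp point, in mm); z points along the fingers, y is the line along which they close (so a half turn about z gives the same grasp; the last joint's range is limited). The gripper opens to 88 mm and grips with 3 to 60 N. Pads are 20 mm wide; open, the fingers measure 115 mm over their backs; the gripper's body (75 mm by 178 mm) begins 61 mm behind the grasp point.
Start: joints at [1.11, 0.423, 1.63, -0, 1.089, -0.019], TCP at [267.197, 564.987, 222.675] pointing down, gripper open.
Joint ranges: [-3, 3], [-0.9, 2.11], [0.09, 2.58], [-1.31, 4.45], [0.11, 2.69], [-2.54, 2.54]. Speed limits (rad/s): [2.39, 2.39, 3.01, 3.14, 3.14, 3.14].

### API

Orientations are given as a unit quaternion [w, x, y, z].
In Python, from workcell import arm, snapshot gives the robot as it stands.
- The arm moves only by the tool play_rows, never from a script. Its argument "commands" is text: rows parted by semicolons, each of 7 numbers parted by spaces: the shift along the tool's x, y, z in m, then the turn, a rotation vector about the tool's x, y, z in degrees, then the finger opening in m, from 0 to 0.0878. In form: tx ty tz wx wy wz fingers; .... A call has 1 to 8 rows; each row is the pose to reach, as a shift and turn from the pose commanded when the call began, along the tool's axes at that moment; what a row does not reach only later rows make up. A row lasts 1/10 s, in which the tool goes at most 50 mm and 8.59 degrees, less where a joint would pass 70% of its speed; a pose out of reach is approached as far as the arm can. A call with a gripper value outside its range is refused whole. The fingers move at their own pace and stop on an object; the grip force is fixed at half the most. Time passes only in rows, so rows that repeat a pose let the fingers close. It gives the time, the measured TCP pose, the force, the opening and the grip force at its end, in the units of the state.
- arm.get_obs(): the state, without advancing time (a new reading comes with each control period).
- snapshot(name): name is "scene" or "top" or "wrist"; returns a dict with "color" (400x640x3 uint8, red, green, blue), "depth" (400x640 float32, mm along the optical axis (not along the pixel's ray), 0 where there is no reading), "mtx" (3x3 intrinsics, pixels), "k1" (the pictures are not rectified: a ray, as slopes to the right and down, at radius r is drawn at 1 + k1 r^2 times it, then the intrinsics apply), "R" (3x3) and "t" (3): a world point X has camera coordinates R X + t. Camera axes: x right, y down, z forward; pixel columns grow to the right and rows downward; lengths in mm; the calibration is good to about 2 mm. A picture is of the moment at which its call begins.
- arm.hand_in(): hands the job in; it is judged then, once.
The state is a dict: "time": time; "qpos": joint angles; "joint_velocities": joint speeds; "joint_efforts": joint torques, N m; "eef_pos": TCP position; "tcp_rot": TCP orientation; "force": force on the tool from outside, world axes, zero at the start; "torque": the same for the moment, N m; "finger_gap": finger opening in mm; "gripper_force": force on a finger pad.
Only numpy, scipy, OpenCV 4.12 (cv2) and the standard library are available. Lean on these libraries where they do the work, as an engineer would, in place of code of your own. Each camera call takes 0.05 s, during which the arm holds its last target. There are 200 camera calls.

### The job

Of the two board holders on the bench, take the one with the circuit board in it. By the black knob at its end, swing the holder's sprung steel arm round over the board until it is past the small steel catch block, with the knob still up; hold it there against its spring and push the knob fully down so that its pin drops behind the catch, then let go: the arm must stay locked over the board.

Things in the scene. Friction and masses are not known exactly. Their poses are not given: they have to be found in the camera images.
- clamp_hinge (a point): Hinge of the sprung arm on the holder that carries the green circuit board (a second, like holder is empty and not needed). This point is on the vertical hinge axis at table height; its axes are the holder's (z up). The holder is a fixed dark plate 200 x 200 x 12 mm, its centre 60 mm to +x and 80 mm to -y of here. The hinge post, with its coil spring, is 26 mm across and 66 mm high
- clamp_arm (a joint): Arm angle (rad): 0 parked, pointing along the holder's +x; grows clockwise seen from above, stops at 1.52. Steel bar 16 mm wide, top face 38 mm above the table; knob axis 140 mm from the hinge axis. Its spring drives it back to 0: about 1.5 N at the knob at 0, 4 N at 1.5. The pin can drop behind the catch block from 1.37 to 1.50; let go, the arm springs back and rests on the catch at about 1.35
- clamp_pin (a joint): How far the knob with its steel pin (8 mm across) is pushed down (m): 0 up, 0.016 fully down. It slides vertically in the arm's end, takes 6 to 7 N and stays where it is left. Up, the pin passes over the catch block and the end block behind it (tops 26 mm above the table); down, it is blocked by them
- clamp_knob (a point): Centre of the round upright black knob on the arm's end (25 mm across, 30 mm tall): 79 mm above the table when up, 63 mm when fully down. It spins freely on its pin, so it can be held without turning the hand with the arm. Fully down, its underside is still 10 mm above the arm's top face, over a steel collar 22 mm across and 8 mm tall

How it is judged (in metres and radians):
On the way:
1. the arm is wound past the catch block with the knob still up (value of joint clamp_arm above 1.36 rad and value of joint clamp_pin below 0.005 m), for 0.2 s.
At the end, for the whole second after the job is handed in: the arm is at rest over the board, locked behind the catch block (angle above 1.30 rad), and the knob is down (at least 11 of its 16 mm) (value of joint clamp_arm above 1.3 rad and value of joint clamp_pin above 0.011 m and velocity of joint clamp_arm between -0.1 and 0.1 rad/s); the robot touches nothing.
It also fails if it takes over 40 s, if anything falls off the work surface, if the arm or the gripper's body presses on something with over 40 N, if the wrist force passes 120 N, or if a joint passes its speed limit or range.

## Working session

There is one attempt and no reset: what is moved stays moved. The work goes in short steps, Python scripts to look and compute and a tool call to move; the robot and the scene stay as the last step left them, time stands still between calls to the robot, and variables do not carry over. Pictures are saved under pics/ and viewed, at most 10 in all, crops included, and the job is handed in when it is done.

Besides the shell and the picture viewer there is one more tool, called after ">>>" by a JSON object that holds its "name" and its "arguments". play_rows: Moves the arm, as the interface text tells. Its arguments: {"type":"object","properties":{"commands":{"type":"string"}},"required":["commands"]}

```bash
mkdir -p pics; cat > h.py <<'E'
import numpy as np, cv2
from workcell import arm, snapshot
def pt(s,u,v,z=None):
    """pixel to world, by depth or on plane z"""
    K=s["mtx"];R=np.array(s["R"]);t=np.array(s["t"])
    d=cv2.undistortPoints(np.array([[[u,v]]],float),np.array(K,float),np.array([s["k1"],0,0,0,0.]))[0,0] if False else None
    p=np.array([(u-K[0][2])/K[0][0],(v-K[1][2])/K[1][1]]);q=p.copy()
    for _ in range(20): q=p/(1+s["k1"]*(q@q))
    ray=np.array([q[0],q[1],1.]);C=-R.T@t
    if z is None: return R.T@(ray*s["depth"][int(round(v)),int(round(u))]-t)
    w=R.T@ray
    return C+w*(z-C[2])/w[2]
E
python3 - <<'E'
from h import *
o=arm.get_obs();print(o,arm.tcp_to_grasp)
for n in("top","scene"):
    s=snapshot(n);cv2.imwrite(f"pics/{n}0.png",s["color"][:,:,::-1]);np.savez(f"{n}0.npz",**s);print(n,s["mtx"],s["k1"],-np.array(s["R"]).T@s["t"])
E
```

```text
{'time': 0.0, 'qpos': array([ 1.11000980e+00,  4.23849701e-01,  1.63067773e+00,  2.07618911e-05,
        1.08862022e+00, -1.89961620e-02]), 'joint_velocities': array([-6.07102647e-05, -1.33425289e-04,  1.15689461e-04, -9.55464736e-04,
        2.60530386e-04,  8.51890294e-04]), 'joint_efforts': array([-2.82794990e-04, -5.44623435e+01, -2.73669595e+01,  6.43884321e-02,
        2.27230776e-02, -1.45501899e-04]), 'eef_pos': array([266.94489108, 564.50579866, 221.90099565]), 'tcp_rot': array([-1.93662564e-04,  2.19107777e-01,  9.75700352e-01, -7.53052836e-04]), 'force': array([-0.32231479,  0.23249129,  0.39796243]), 'torque': array([-0.02598184,  0.0010531 , -0.01476687]), 'gripper_force': 0.0, 'finger_gap': 87.70382255720477} 18.700000000000003
top [[397.47367807   0.         315.23509092]
 [  0.         397.47367807 204.0095589 ]
 [  0.           0.           1.        ]] -0.038189077382348106 [415.76444824  63.49666923 815.2045814 ]
scene [[376.69565617   0.         318.12269172]
 [  0.         376.69565617 201.62149436]
 [  0.           0.           1.        ]] -0.005407505474431192 [721.93642392 423.14095824 772.66853708]
```

View pics/top0.png

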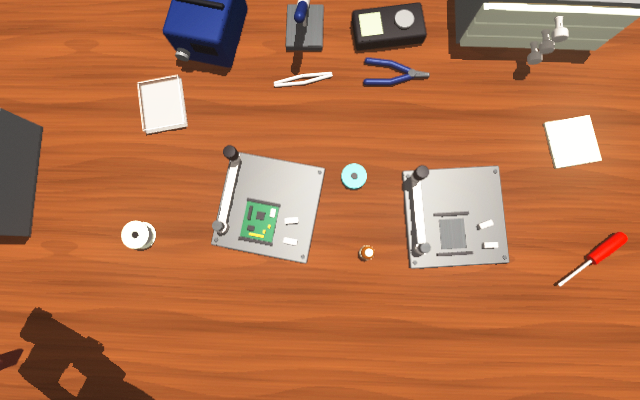

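View pics/scene0.png

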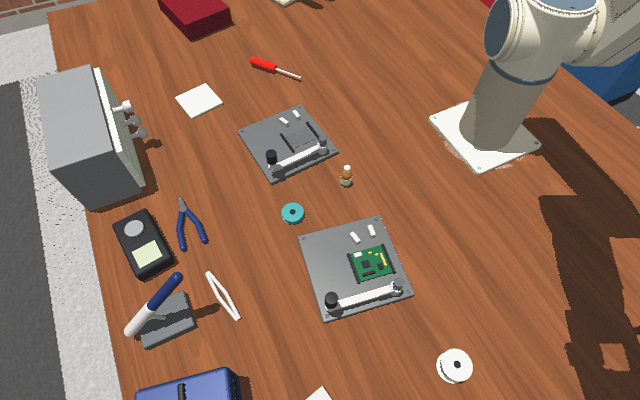

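The top view shows the holder with the board on the left: its knob is near (231,152), the hinge near (222,228) and the catch blocks near (291,221)/(290,241).

```bash
python3 - <<'E'
from h import *
s=dict(np.load("top0.npz"));c=s["color"]
a=cv2.resize(c[135:275,200:340],None,fx=4,fy=4,interpolation=cv2.INTER_CUBIC)
s2=dict(np.load("scene0.npz"));b=cv2.resize(s2["color"][210:330,290:420],None,fx=4,fy=4,interpolation=cv2.INTER_CUBIC)
cv2.imwrite("pics/a.png",a[:,:,::-1]);cv2.imwrite("pics/b.png",b[:,:,::-1])
for v in range(142,162,2):print(v,[int(np.round(pt(s,u,v)[2])) for u in range(222,244)])
# plate corners on z=12
for u,v in((239,152),(325,170),(306,263),(212,243)):print(u,v,pt(s,u,v,12).round(1))
E
```

```text
142 [-1, 1, -2, 0, -1, 1, -2, -1, -1, 0, -1, 2, 1, 1, 3, -1, 0, -1, -1, -3, 1, -1]
144 [1, 0, -1, 0, 0, -1, 1, 0, 0, 2, 0, -1, 3, 0, 1, -1, -2, -1, 2, 1, 1, 1]
146 [1, 1, -1, -1, 93, 94, 93, 94, 93, 92, 91, 3, -3, 3, -2, 0, -1, -1, 1, -1, 1, -1]
148 [-3, -1, 93, 95, 94, 94, 93, 94, 92, 95, 93, 93, 92, -3, 0, 0, 0, -1, 0, 3, -1, 3]
150 [0, 94, 92, 96, 95, 94, 93, 93, 90, 95, 92, 95, 92, 93, 83, 2, 1, 0, 0, 0, 0, 0]
152 [0, 94, 91, 92, 91, 93, 95, 93, 92, 93, 94, 93, 94, 93, 85, 75, 11, 11, 1, 0, 0, 2]
154 [1, 92, 95, 94, 93, 92, 95, 93, 96, 93, 93, 93, 93, 91, 84, 79, 70, 12, 11, 13, 11, 14]
156 [-2, 815, 3, 94, 94, 94, 93, 93, 94, 92, 90, 92, 90, 84, 77, 71, 66, 46, 43, 11, 11, 11]
158 [1, -1, -1, 1, 0, 87, 88, 89, 88, 87, 86, 815, 78, 75, 70, 68, 45, 44, 44, 12, 14, 11]
160 [2, -1, 1, -2, -2, -1, 0, 68, 73, 73, 70, 69, 69, 67, 45, 44, 43, 46, 40, 10, 12, 12]
239 152 [617.9 247.5  12. ]
325 170 [584.   67.5  12. ]
306 263 [393.5 100.6  12. ]
212 243 [427.8 292.9  12. ]
```

View pics/a.png

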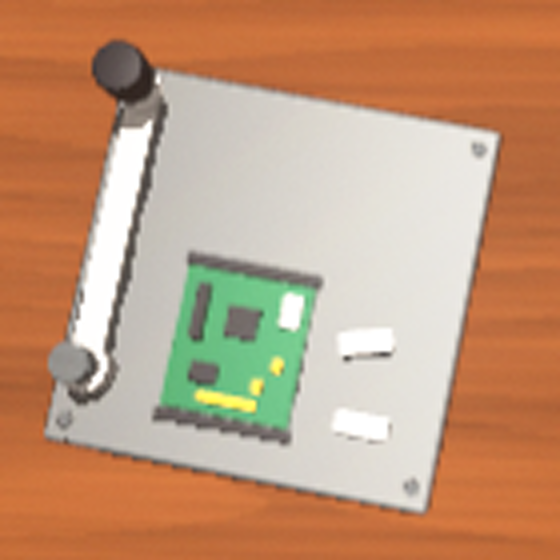

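View pics/b.png

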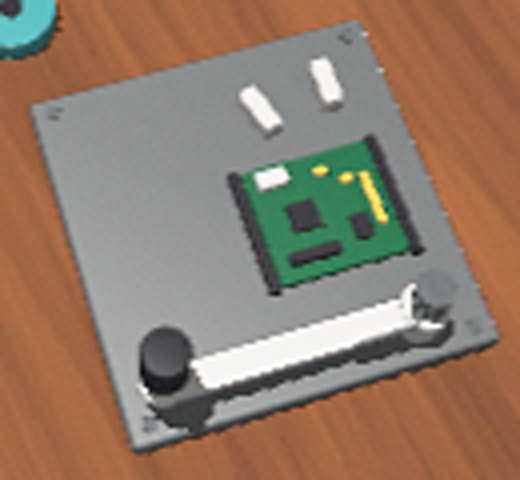

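The crops confirm the knob top at about (230,151), the post top at about (218,226), and a holder yaw of about −10°. Next I'll compute the moves in tool axes.

```bash
cat >> h.py <<'E'
from scipy.spatial.transform import Rotation as Ro
def tool():
    o=arm.get_obs();q=o["tcp_rot"];return o,Ro.from_quat([q[1],q[2],q[3],q[0]]).as_matrix()
def blob(s,u0,u1,v0,v1,lo,hi):
    """mean pixel of the flat top in a height band"""
    uv=[(u,v) for v in range(v0,v1) for u in range(u0,u1) if lo<pt(s,u,v)[2]<hi]
    return np.mean(uv,0),len(uv)
E
python3 - <<'E'
from h import *
s=dict(np.load("top0.npz"))
k,n=blob(s,215,245,138,165,90,100);K=pt(s,*k,94)
h,m=blob(s,208,230,215,240,58,72);H=pt(s,*h,66)
d=K-H;print(k,n,K,h,m,H,np.hypot(*d[:2]),np.degrees(np.arctan2(d[1],d[0])))
o,R=tool();print(R.round(3))
print("to knob", R.T@(np.array([*K[:2],62])-o["eef_pos"]))
yaw=np.radians(-10)
for a in np.arange(0,1.5,.1):
    f=lambda a:140*np.array([np.cos(yaw-a),np.sin(yaw-a),0]);print(round(a,2),(R.T@(f(a)-f(0))).round(1))
a=1.44;print(a,(R.T@(f(a)-f(0))).round(1))
E
```

```text
[229.04477612 151.48507463] 134 [597.88492724 247.60080932  94.        ] [216.72727273 224.67045455] 88 [461.93197955 270.40086775  66.        ] 137.8515384393226 -9.520225087486462
[[-0.904  0.428 -0.001]
 [ 0.428  0.904 -0.001]
 [ 0.    -0.001 -1.   ]]
to knob [-434.66393427 -144.82412374  160.16517931]
0.0 [0. 0. 0.]
0.1 [ -3.  -13.7   0. ]
0.2 [ -4.7 -27.6   0. ]
0.3 [ -4.9 -41.6   0.1]
0.4 [ -3.7 -55.5   0.1]
0.5 [ -1.2 -69.3   0.1]
0.6 [  2.7 -82.7   0.1]
0.7 [  7.9 -95.7   0.1]
0.8 [ 1.440e+01 -1.081e+02  1.000e-01]
0.9 [  22.1 -119.8    0.2]
1.0 [  31.  -130.6    0.2]
1.1 [  40.8 -140.5    0.2]
1.2 [  51.6 -149.4    0.2]
1.3 [  63.3 -157.2    0.2]
1.4 [  75.6 -163.8    0.2]
1.44 [  80.8 -166.     0.2]
```

>>> {"name": "play_rows", "arguments": {"commands": "-0.050 -0.017 0 0 0 0 0.07;-0.095 -0.032 0.01 0 0 0 0.07;-0.140 -0.047 0.02 0 0 0 0.07;-0.185 -0.062 0.03 0 0 0 0.07;-0.230 -0.077 0.04 0 0 0 0.07;-0.275 -0.092 0.05 0 0 0 0.07;-0.320 -0.107 0.06 0 0 0 0.07;-0.350 -0.117 0.07 0 0 0 0.07"}}

```text
time: 0.9
eef_pos: [535.4, 307.2, 152.0]
tcp_rot: [0.0, 0.22, 0.976, -0.0]
force: [0.7, 0.5, -0.0]
finger_gap: 70.0
gripper_force: 0.0
```

>>> {"name": "play_rows", "arguments": {"commands": "-0.030 -0.010 0.01 0 0 0 0.07;-0.060 -0.020 0.02 0 0 0 0.07;-0.080 -0.026 0.025 0 0 0 0.07;-0.085 -0.028 0.03 0 0 0 0.07;-0.085 -0.028 0.03 0 0 0 0.07;-0.085 -0.028 0.03 0 0 0 0.07"}}

```text
time: 1.5
eef_pos: [597.6, 248.7, 122.7]
tcp_rot: [-0.0, 0.219, 0.976, -0.0]
force: [-0.2, -0.3, -0.5]
finger_gap: 69.6
gripper_force: 0.0
```

```bash
python3 - <<'E'
from h import *
o,R=tool();print(o["eef_pos"],o["force"],o["finger_gap"],R.round(3))
print("to knob", (R.T@(np.array([597.9,247.6,62])-o["eef_pos"])).round(1))
s=snapshot("wrist");cv2.imwrite("pics/w1.png",s["color"][:,:,::-1])
# knob seen by wrist
d=s["depth"];Y,X=np.nonzero(d>0)
P=np.array([pt(s,u,v) for u,v in zip(X[::3],Y[::3])]);m=(P[:,2]>88)&(P[:,2]<100)&(np.hypot(P[:,0]-598,P[:,1]-247)<25)
print(m.sum(),P[m].mean(0) if m.any() else 0,P[m].min(0),P[m].max(0))
E
```

```text
[597.60812954 248.74300585 122.73949784] [-0.20371321 -0.34309025 -0.51622059] 69.62415189206237 [[-0.904  0.427 -0.001]
 [ 0.427  0.904  0.   ]
 [ 0.001 -0.    -1.   ]]
to knob [-0.8 -0.9 60.7]
297 [597.54753106 248.93641297  94.0568596 ] [586.484679   236.34828797  88.0177405 ] [609.97354184 260.75374579  96.32215804]
```

View pics/w1.png

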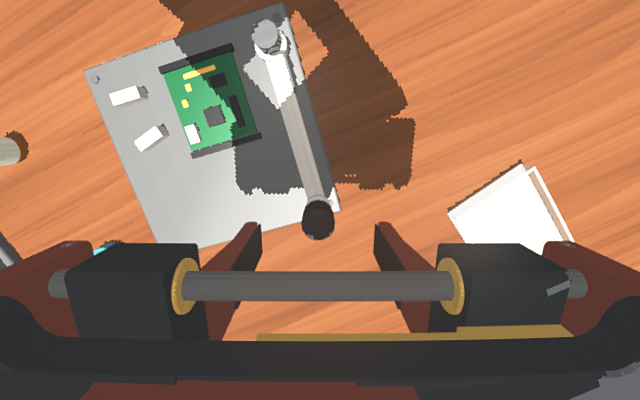

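The wrist view shows the knob at (318,220), centred between the open fingers. I'll go down and grip it.

>>> {"name": "play_rows", "arguments": {"commands": "0 0 0.015 0 0 0 0.07;0 0 0.030 0 0 0 0.07;0 0 0.045 0 0 0 0.06;0 0 0.058 0 0 0 0.05;0 0 0.060 0 0 0 0.04;0 0 0.060 0 0 0 0.03;0 0 0.060 0 0 0 0.02;0 0 0.060 0 0 0 0.015"}}

```text
time: 2.35
eef_pos: [599.0, 248.1, 63.4]
tcp_rot: [0.001, 0.219, 0.976, 0.0]
force: [0.6, 0.5, 0.1]
finger_gap: 25.4
gripper_force: 0.2
```

>>> {"name": "play_rows", "arguments": {"commands": "0 0 0 0 0 0 0.015;0 0 0 0 0 0 0.015"}}

```text
time: 2.55
eef_pos: [599.0, 248.2, 63.3]
tcp_rot: [0.001, 0.219, 0.976, 0.0]
force: [-0.5, 0.9, 1.2]
finger_gap: 24.7
gripper_force: 30.0
```

>>> {"name": "play_rows", "arguments": {"commands": "-0.0015 -0.007 0 0 0 0 0.015;-0.003 -0.0137 0 0 0 0 0.015;-0.004 -0.0206 0 0 0 0 0.015;-0.0047 -0.0276 0 0 0 0 0.015;-0.0049 -0.0416 0 0 0 0 0.015;-0.0037 -0.0555 0 0 0 0 0.015;-0.0012 -0.0693 0 0 0 0 0.015;0.0027 -0.0827 0 0 0 0 0.015"}}

```text
time: 3.35
eef_pos: [560.7, 173.1, 63.1]
tcp_rot: [0.001, 0.219, 0.976, 0.0]
force: [3.7, 1.2, 5.4]
finger_gap: 24.6
gripper_force: 30.0
```

>>> {"name": "play_rows", "arguments": {"commands": "0.0052 -0.013 0 0 0 0 0.015;0.0117 -0.0254 0 0 0 0 0.015;0.0194 -0.0371 0 0 0 0 0.015;0.0283 -0.0479 0 0 0 0 0.015;0.0381 -0.0578 0 0 0 0 0.015;0.0489 -0.0667 0 0 0 0 0.015;0.0606 -0.0745 0 0 0 0 0.015;0.0606 -0.0745 0 0 0 0 0.015"}}

```text
time: 4.15
eef_pos: [472.3, 131.8, 62.9]
tcp_rot: [-0.0, 0.219, 0.976, -0.0]
force: [3.9, -0.7, 2.4]
finger_gap: 24.6
gripper_force: 30.0
```

```bash
python3 - <<'E'
from h import *
o,R=tool();p=o["eef_pos"];H=np.array([460.5,271.5])
d=p[:2]-H;print(p,o["force"],np.hypot(*d),np.radians(-10)-np.arctan2(d[1],d[0]))
d=np.array([599.,248.2])-H;print(np.hypot(*d),np.degrees(np.arctan2(d[1],d[0])))
E
```

```text
[472.29570883 131.77591554  62.88479925] [ 3.88803042 -0.73965877  2.42444046] 140.22110585103994 1.3120416619850175
140.44621746419517 -9.549509912432343
```

>>> {"name": "play_rows", "arguments": {"commands": "0.006 -0.0033 0 0 0 0 0.015;0.0123 -0.0066 0 0 0 0 0.015;0.0173 -0.0087 0 0 0 0 0.015;0.0173 -0.0087 0 0 0 0 0.015;0.0173 -0.0087 0 0 0 0 0.015;0.0173 -0.0087 0 0 0 0 0.015;0.0173 -0.0087 0 0 0 0 0.015"}}

```text
time: 4.85
eef_pos: [454.4, 131.8, 62.7]
tcp_rot: [0.0, 0.219, 0.976, -0.0]
force: [3.9, -4.6, 4.2]
finger_gap: 24.6
gripper_force: 30.0
```

```bash
python3 - <<'E'
from h import *
o,R=tool();p=o["eef_pos"];H=np.array([460.5,271.5])
d=p[:2]-H;print(p,o["force"],np.hypot(*d),np.radians(-9.8)-np.arctan2(d[1],d[0]))
s=snapshot("wrist");cv2.imwrite("pics/w2.png",s["color"][:,:,::-1])
E
```

```text
[454.3835925  131.78429216  62.71921317] [ 3.89852237 -4.63610706  4.23299653] 139.84952433442714 1.4435036482886205
```

View pics/w2.png

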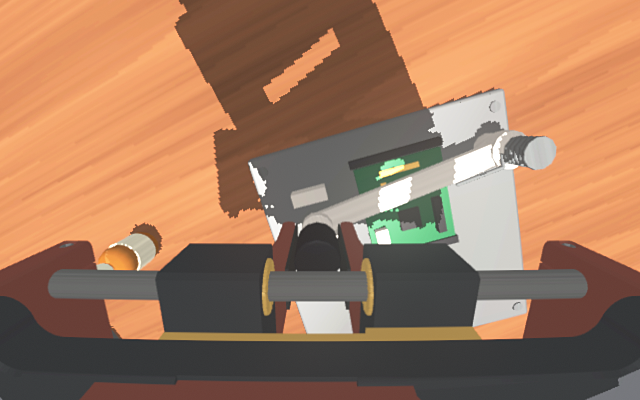

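The wrist view shows the arm over the board at about 1.44 rad, between the end block (308,193) and the catch hidden under the gripper. Next I'll push the knob down.

>>> {"name": "play_rows", "arguments": {"commands": "0 0 0.003 0 0 0 0.015;0 0 0.006 0 0 0 0.015;0 0 0.009 0 0 0 0.015;0 0 0.012 0 0 0 0.015;0 0 0.014 0 0 0 0.015;0 0 0.016 0 0 0 0.015;0 0 0.016 0 0 0 0.015;0 0 0.016 0 0 0 0.015"}}

```text
time: 5.7
eef_pos: [454.8, 131.8, 47.0]
tcp_rot: [0.0, 0.219, 0.976, -0.0]
force: [3.7, -5.6, 7.4]
finger_gap: 24.8
gripper_force: 30.0
```

>>> {"name": "play_rows", "arguments": {"commands": "0 0 0.001 0 0 0 0.015;0 0 0.002 0 0 0 0.015;0 0 0.002 0 0 0 0.015"}}

```text
time: 6.0
eef_pos: [456.7, 131.9, 46.5]
tcp_rot: [0.002, 0.219, 0.976, 0.0]
force: [3.5, -8.7, 23.5]
finger_gap: 24.2
gripper_force: 30.0
```

>>> {"name": "play_rows", "arguments": {"commands": "0 0 -0.0015 0 0 0 0.015;-0.003 0.0013 -0.0015 0 0 0 0.015;-0.006 0.0027 -0.0015 0 0 0 0.015;-0.008 0.0037 -0.0015 0 0 0 0.015;-0.009 0.0042 -0.0015 0 0 0 0.015;-0.009 0.0042 -0.0015 0 0 0 0.015"}}

```text
time: 6.6
eef_pos: [465.5, 131.8, 47.0]
tcp_rot: [0.001, 0.219, 0.976, 0.0]
force: [4.0, -5.0, 12.3]
finger_gap: 24.6
gripper_force: 30.0
```

>>> {"name": "play_rows", "arguments": {"commands": "0 0 0 0 0 0 0.03;0 0 0 0 0 0 0.04;0 0 0 0 0 0 0.05;0 0 0 0 0 0 0.06;0 0 0 0 0 0 0.07;0 0 0 0 0 0 0.07;0 0 0 0 0 0 0.07"}}

```text
time: 7.3
eef_pos: [464.5, 132.3, 46.1]
tcp_rot: [-0.0, 0.219, 0.976, -0.0]
force: [0.4, 0.6, 0.1]
finger_gap: 69.8
gripper_force: 0.0
```

>>> {"name": "play_rows", "arguments": {"commands": "0 0 -0.02 0 0 0 0.07;0 0 -0.05 0 0 0 0.07;0 0 -0.09 0 0 0 0.07;0 0 -0.13 0 0 0 0.07;0.05 0 -0.15 0 0 0 0.07;0.05 0 -0.15 0 0 0 0.07;0.05 0 -0.15 0 0 0 0.07"}}

```text
time: 8.0
eef_pos: [418.9, 154.1, 196.7]
tcp_rot: [0.001, 0.218, 0.976, 0.0]
force: [-0.4, -0.2, 0.1]
finger_gap: 70.1
gripper_force: 0.0
```

```bash
python3 - <<'E'
from h import *
o,R=tool();print(o["time"],o["eef_pos"],o["force"])
s=snapshot("wrist");d=s["depth"];Y,X=np.nonzero(d>0)
P=np.array([pt(s,u,v) for u,v in zip(X[::3],Y[::3])])
m=(P[:,2]>68)&(P[:,2]<98)&(np.hypot(P[:,0]-465,P[:,1]-132)<35)
print(m.sum(),P[m].mean(0) if m.any() else 0,np.percentile(P[m][:,2],[10,50,90]) if m.any() else 0)
s2=snapshot("scene")
cv2.imwrite("pics/e.png",np.vstack([s["color"][:200],cv2.resize(s2["color"][200:330,270:430],(640,400))[:390]])[:,:,::-1])
E
```

```text
8.0 [418.91817206 154.05610782 196.70596507] [-0.39961984 -0.20808667  0.08814068]
142 [466.54566176 132.54081726  77.56751662] [75.10397041 78.19202042 79.26801868]
```

View pics/e.png

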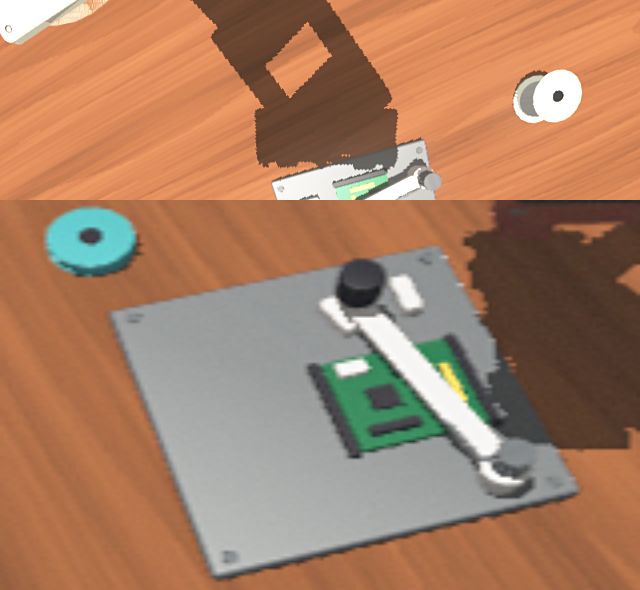

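The picture shows the arm over the board with the knob at (360,283), between the catch and the end block. The knob top is at 78 mm, so it is fully down, and the gripper is clear.

```bash
python3 -c "
from workcell import arm
print(arm.hand_in())"
```

```text
the job is handed in; nothing more can be done
None
```

I handed the job in with the sprung arm locked over the board behind the catch at about 1.35 rad, the knob fully down and the gripper clear. It took about 8 s of the 40 s; no verdict came back.

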